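# Hold a clock plate over the inspection camera

### The arm

A 7-joint arm with a two-finger parallel gripper is mounted at the origin on the work surface. World frame = base frame: x ahead of the robot, y to its left, z up, the work surface at z = 0. Lengths are in m, angles in rad, forces in N, time in s.
With the tool pointing down it reaches from about 0.425 to 0.825 m from the base axis. Payload 3.6 kg.
Tool frame: the origin (TCP) lies where the fingers leave the gripper's body, on its centre line; the fingertips stand 73 mm ahead of it and the grasp point (between the pads) lies 54 mm ahead of it; z points along the fingers, y is the line along which they close (so a half turn about z gives the same grasp; the last joint's range is limited). The gripper opens to 85 mm and grips with 20 to 120 N. Pads are 22 mm wide; open, the fingers measure 114 mm over their backs; the gripper's body (76 mm by 85 mm) begins 54 mm behind the grasp point. The pads swing forward as they close: fully open they stand 13 mm farther back than shut.
Start: joints at [-1.282, 0.615, -0.013, 1.423, 0.008, 1.103, -0.04], TCP at [0.202, 0.618, 0.304] pointing down, gripper open.
Joint ranges: [-3.12, 3.12], [-0.3, 2.06], [-1.34, 1.32], [0.26, 2.42], [-1.36, 4.5], [0.01, 1.98], [-2.84, 2.84]. Speed limits (rad/s): [2.79, 2.79, 3.14, 3.14, 3.14, 3.14, 3.14].

### API

Orientations are given as a unit quaternion [x, y, z, w].
In Python, from station import arm, snapshot, camera_info, ticket gives the robot as it stands. Calls block until the motion is done:
- arm.movep(position, orientation): joint-space move of the TCP to a pose.
- arm.line_to(position, velocity=0.15, ori=None): straight line of the TCP; ori=None keeps the orientation; velocity is the mean speed in m/s.
- arm.move_j(angles): joint-space move.
- arm.move_gripper(opening, effort=None): opening from 0.0 (shut) to 1.0 (fully open); effort is the grip in N (None keeps the last); returns when the fingers have stopped.
- arm.pause(seconds).
- arm.ik(position, orientation): joint angles nearest the present ones, or None.
- snapshot(name): name is "scene" or "top" or "wrist"; returns the picture (384x512x3 uint8, blue, green, red); there is no depth.
- camera_info(name): a dict with "fx", "fy", "cx", "cy" (pixels), "R" (3x3) and "t" (3): a world point X has camera coordinates R X + t; the wrist camera has in their place "T_tool_cam" (4x4, takes a point from camera to tool coordinates, whose origin is the TCP and whose axes are the flange's). Camera axes: x right, y down, z forward; pixel columns grow to the right and rows downward; lengths in m; the calibration is good to about 2 mm. A picture is of the moment at which its call begins: read the wrist's pose just before it. camera_info takes no time and is no camera call.
A pose or a line that the arm cannot do raises arm.MotionError and nothing moves.
- ticket.finish_job(): hands the job in; it is judged then, once.
Readings, each from a call of its own:
- arm.read_time(): time.
- arm.read_joint_positions(): joint angles.
- arm.read_dq(): joint speeds.
- arm.read_effort(): joint torques, N m.
- arm.read_tool_pos(): TCP position.
- arm.read_eef_rot(): TCP orientation.
- arm.read_ft_force(): force on the tool from outside, world axes, zero at the start.
- arm.read_wrist_torque(): the same for the moment, N m.
- arm.read_opening(): opening from 0.0 (shut) to 1.0 (fully open).
- arm.read_finger_force(): force on a finger pad.
Only numpy, scipy, OpenCV 4.12 (cv2) and the standard library are available. Lean on these libraries where they do the work, as an engineer would, in place of code of your own. Each camera call takes 0.05 s, during which the arm holds its last target. There are 200 camera calls.

### The job

Take just the top brass plate off the brass stack and hold it over the upward-looking inspection camera: centred on the lens, long side along the camera's long blue base, level and still, with its underside about 50 mm above the lens glass. Keep the plate flat all the way, do not bump the camera, and leave the other plates and everything else on the bench where they lie. Finish while still holding the plate there; do not put it down.

Things in the scene. Friction and masses are not known exactly. Their poses are not given: they have to be found in the camera images.
- brass_top: A flat brass clock plate with dark hole marks, 96 long (its x) x 44 wide (its y) x 10 mm thick (its z), about 340 g. Origin: centre of its underside. Top plate of three on a brown wooden stand, its top face 55 mm above the bench. Fingers closed across its width should reach at most 8 mm below its top face, or they also catch the plate under it.
- brass_mid: A flat brass clock plate with dark hole marks, 96 long (its x) x 44 wide (its y) x 10 mm thick (its z), about 340 g. Origin: centre of its underside. The middle plate of the brass stack, right under brass_top, loose; stays on the stack. Plates of a stack lie within a few mm and a few degrees of one another.
- brass_low: A flat brass clock plate with dark hole marks, 96 long (its x) x 44 wide (its y) x 10 mm thick (its z), about 340 g. Origin: centre of its underside. The bottom plate of the brass stack, loose, lying on the stand (120 x 68 x 25 mm, fixed, roughly aligned with the plate); stays.
- steel_top: A flat grey steel clock plate with dark hole marks, 96 long (its x) x 44 wide (its y) x 10 mm thick (its z), about 330 g. Origin: centre of its underside. The top one of a stack of two steel plates on a like stand (top face 45 mm above the bench); stays.
- steel_low: A flat grey steel clock plate with dark hole marks, 96 long (its x) x 44 wide (its y) x 10 mm thick (its z), about 330 g. Origin: centre of its underside. The lower steel plate, on its fixed stand (120 x 68 x 25 mm); stays.
- camera: Inspection camera looking up, fixed: blue base 110 long (its x) x 66 wide (its y) x 14 mm high, black barrel 52 mm in diameter on it, a white ring light 60 mm in diameter on top around the lens, 70 mm high in all; a small focus knob sticks out 38 mm to +y. Origin: centre of its underside.
- lens (a point): Centre of the camera's lens glass, in the middle of the white ring, on the camera's top, 70 mm above the bench. Axes as the camera's.
- loupe: Black eye loupe standing on the bench, 42 mm in diameter, 42 mm high; bystander. Origin: centre of its underside.
- dish: Closed round clear dish with a white lid, 72 mm in diameter, 24 mm high; bystander. Origin: centre of its underside.
- screwdriver: Screwdriver lying on the bench, 140 mm long; bystander. Its x runs from handle to blade.
- hammer: Small hammer lying on the bench, 200 mm long; bystander. Its x runs from handle to head.
Not all that is in view belongs to the job. There is more than one size of the camera; the job needs the smaller. What is shaped like the brass_top but green is not meant.

How it is judged:
By the outcome, as a careful person would: the job done as asked, in the order asked, and still so for the second after the job is handed in, while the arm keeps its last pose, push and grip.
It also fails if it takes over 43 s, if anything falls off the work surface, if the arm or the gripper's body presses on something with over 40 N, if the wrist force passes 120 N, or if a joint passes its speed limit or range.

## Working session

There is one attempt and no reset: what is moved stays moved. The work goes in short steps, each a Python script; the robot and the scene stay as the last script left them, time stands still between calls to the robot, and variables do not carry over. Pictures are saved under pics/ and viewed, at most 10 in all, crops included, and the job is handed in when it is done.

```bash
mkdir -p pics
python3 - <<'E'
from station import arm,snapshot,camera_info
import cv2,numpy as np
ims=[snapshot(n) for n in("scene","top")]
for n,i in zip(("scene","top"),ims): cv2.imwrite(f"pics/{n}.png",i)
cv2.imwrite("pics/both.png",cv2.resize(np.vstack(ims),(800,1200))[:600]); 
cv2.imwrite("pics/scene1.png",cv2.resize(ims[0],(800,600)));cv2.imwrite("pics/top1.png",cv2.resize(ims[1],(800,600)))
for n in("scene","top","wrist"):print(n,camera_info(n))
print(arm.read_tool_pos(),arm.read_eef_rot(),arm.read_time())
E
```

```text
scene {'fx': 498.52241520658055, 'fy': 498.52241520658055, 'cx': 266.93609507483626, 'cy': 188.996769241598, 'R': array([[-0.89011716,  0.4552551 ,  0.02083841],
       [ 0.23207865,  0.49216478, -0.83899543],
       [-0.39221288, -0.74196808, -0.5437393 ]]), 't': array([ 0.43629557, -0.05695895,  1.91665559])}
top {'fx': 448.28471404146654, 'fy': 448.28471404146654, 'cx': 251.41412892404, 'cy': 191.50021389276984, 'R': array([[-0.02629403, -0.99956443, -0.01340034],
       [-0.99554163,  0.0273982 , -0.09025635],
       [ 0.09058418,  0.01096739, -0.99582841]]), 't': array([0.01662142, 0.48825222, 1.60549469])}
wrist {'fx': 320.56824036202005, 'fy': 320.56824036202005, 'cx': 247.30568458731477, 'cy': 194.04820777074485, 'T_tool_cam': array([[ 2.38298766e-04, -9.62968528e-01, -2.69613719e-01,
         6.75514579e-02],
       [ 9.99999025e-01,  6.00388067e-04, -1.26053037e-03,
         1.27352292e-03],
       [ 1.37572393e-03, -2.69613156e-01,  9.62967732e-01,
        -6.93607358e-02],
       [ 0.00000000e+00,  0.00000000e+00,  0.00000000e+00,
         1.00000000e+00]])}
[0.20171132 0.61735798 0.30283826] [ 1.57232630e-01  9.87560890e-01 -1.16379326e-03 -1.87519970e-04] 0.1
```

View pics/scene1.png

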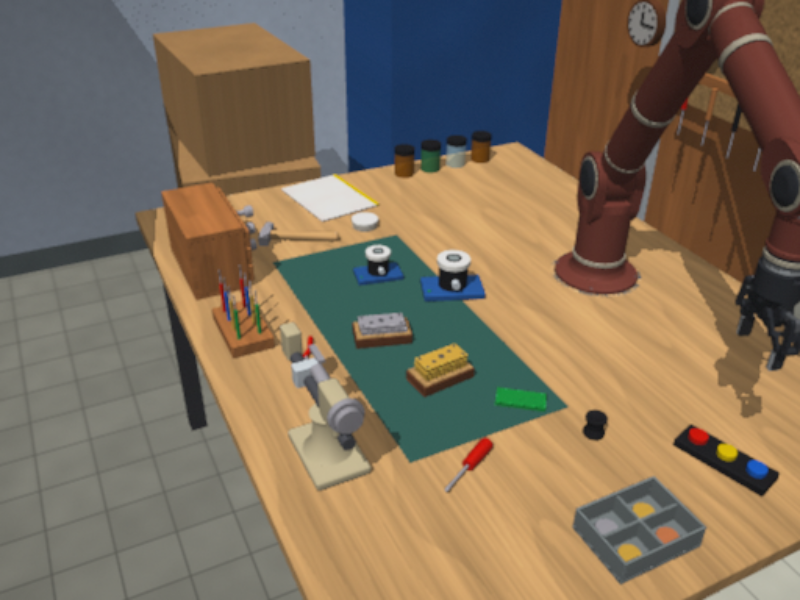

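View pics/top1.png

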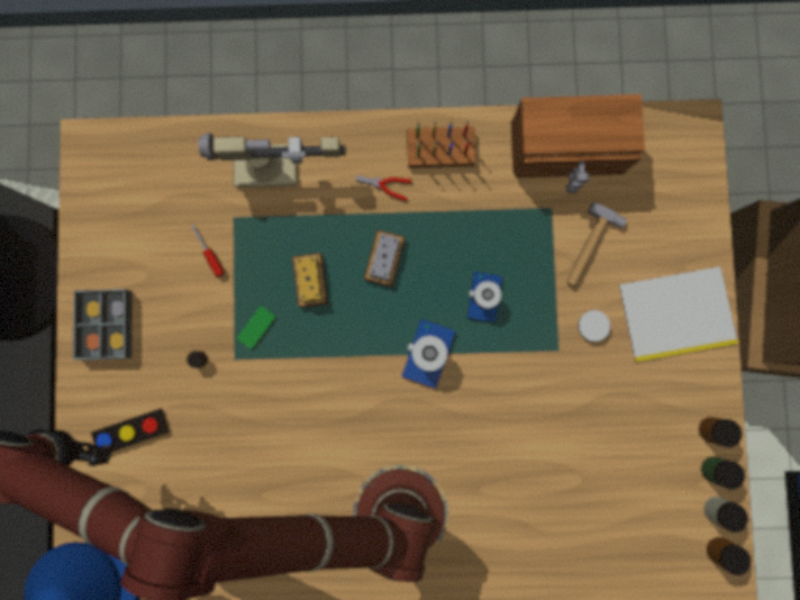

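Candidates in the top view (800-px scale): the cameras are at (487,293), small, and (430,352), large. The brass stack is at (310,280), the green plate at (255,327), and the steel stack at (385,257). I take the camera at (487,293) as the smaller one and check that with measurements and an enlarged crop.

```bash
cat > h.py <<'E'
from station import arm,snapshot,camera_info
import cv2,numpy as np
from scipy.spatial.transform import Rotation as Ro
def cam(name,pose=None):
    i=camera_info(name);K=np.array([[i['fx'],0,i['cx']],[0,i['fy'],i['cy']],[0,0,1]])
    if name=='wrist':
        T=np.eye(4);T[:3,:3]=Ro.from_quat(pose[1]).as_matrix();T[:3,3]=pose[0]
        W=np.linalg.inv(T@i['T_tool_cam']);return K,W[:3,:3],W[:3,3]
    return K,np.array(i['R']),np.array(i['t'])
def onplane(c,uv,z):
    K,R,t=c;o=-R.T@t;uv=np.atleast_2d(uv).astype(float)
    d=np.c_[uv,np.ones(len(uv))]@np.linalg.inv(K).T@R
    return o+d*((z-o[2])/d[:,2])[:,None]
def tri(c1,p1,c2,p2):
    P=[c[0]@np.c_[c[1],c[2]] for c in(c1,c2)]
    X=cv2.triangulatePoints(P[0],P[1],np.array(p1,float).reshape(2,1),np.array(p2,float).reshape(2,1)).ravel();return X[:3]/X[3]
def proj(c,X):
    p=c[0]@(c[1]@np.array(X)+c[2]);return p[:2]/p[2]
def blobs(im,lo,hi,amin=30):
    m=cv2.inRange(cv2.cvtColor(im,cv2.COLOR_BGR2HSV),lo,hi)
    m=cv2.morphologyEx(m,cv2.MORPH_CLOSE,np.ones((3,3)))
    cs,_=cv2.findContours(m,cv2.RETR_EXTERNAL,cv2.CHAIN_APPROX_NONE)
    return sorted([c for c in cs if cv2.contourArea(c)>=amin],key=cv2.contourArea,reverse=True)
E
python3 - <<'E'
from h import *
col={'brass':((20,120,110),(34,255,255)),'white':((0,0,175),(179,50,255)),'blue':((105,130,50),(125,255,255))}
for n in('top','scene'):
    im=cv2.imread(f'pics/{n}.png');x0,y0,x1,y1=(140,125,370,255) if n=='top' else (180,145,380,290)
    for k,(a,b) in col.items():
        for c in blobs(im[y0:y1,x0:x1],a,b,20):
            r=cv2.minAreaRect(c);print(n,k,cv2.contourArea(c),np.round([r[0][0]+x0,r[0][1]+y0,*r[1],r[2]],1),
            np.round(onplane(cam(n),[r[0][0]+x0,r[0][1]+y0],{'brass':.055,'white':.07,'blue':.014}[k]),3))
a=cv2.imread('pics/top.png')[145:255,175:335];b=cv2.imread('pics/scene.png')[150:255,215:330]
cv2.imwrite('pics/crop.png',np.vstack([cv2.resize(a,(436,300),interpolation=2),cv2.resize(b,(436,300),interpolation=2)]))
E
```

```text
top brass 339.0 [196.7 177.8  28.2  13.7  84.6] [[0.54  0.197 0.055]]
top blue 176.0 [277.9 213.9  24.   14.3  14. ] [[ 0.405 -0.09   0.014]]
top blue 147.0 [269.9 236.9  21.2  13.9  18.4] [[ 0.323 -0.059  0.014]]
top blue 131.0 [308.2 198.8  17.7  12.1  14. ] [[ 0.457 -0.202  0.014]]
top blue 68.0 [311.  179.5   9.   18.   90. ] [[ 0.527 -0.215  0.014]]
scene brass 453.0 [281.7 231.   16.2  34.   68.2] [[0.549 0.21  0.055]]
scene white 183.5 [290. 166.  12.  20.  90.] [[ 0.347 -0.099  0.07 ]]
scene white 93.5 [241.5 161.    8.   15.   90. ] [[ 0.492 -0.207  0.07 ]]
scene white 71.5 [194.3 233.2   5.7  16.1  71.6] [[0.797 0.125 0.07 ]]
scene blue 366.5 [289.  184.1  15.2  39.8  88.4] [[ 0.365 -0.069  0.014]]
scene blue 199.5 [241.6 174.6  11.   30.5  82.6] [[ 0.494 -0.202  0.014]]
```

View pics/crop.png

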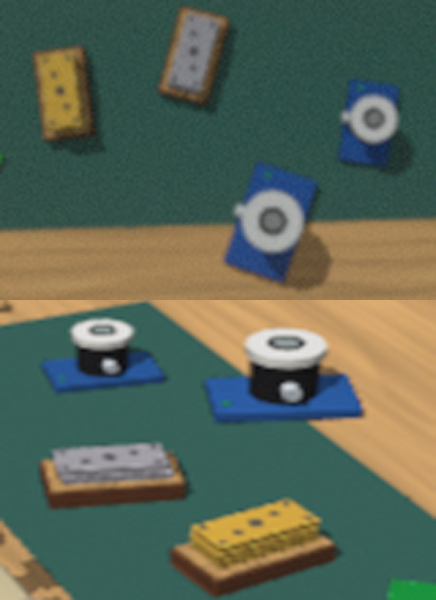

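The crop shows the small blue-based camera at top right, and it fits the job. The large one at bottom centre has a visibly bigger ring and base. The brass stack of three plates is at left. Next I look from close by with the wrist camera, from two places over each.

Run:
```python
from h import *
import pickle
q=lambda yaw:(Ro.from_euler('z',yaw)*Ro.from_quat([1,0,0,0])).as_quat()
for p in([.545,.203,.3],[.492,-.205,.3]):
    for y in(0,np.pi): print(p,y,arm.ik(p,q(y)))
out=[]
for p in([.545,.163,.28],[.545,.243,.28],[.492,-.245,.30],[.492,-.165,.30]):
    # keep the present yaw half
    sel=min((y for y in(0,np.pi) if arm.ik(p,q(y)) is not None),key=lambda y:abs(np.array(arm.ik(p,q(y)))-arm.read_joint_positions()).max())
    if len(out) in (0,): order=p
    arm.movep(p,q(sel));arm.pause(.3)
    pose=(arm.read_tool_pos(),arm.read_eef_rot());im=snapshot('wrist');out.append((pose,im))
    print(pose,arm.read_time(),sel)
pickle.dump(out,open('w.pkl','wb'))
cv2.imwrite('pics/w4.png',cv2.resize(np.vstack([np.hstack([o[1] for o in out[:2]]),np.hstack([o[1] for o in out[2:]])]),(800,600),interpolation=cv2.INTER_AREA))
```

```text
[0.545, 0.203, 0.3] 0 [-0.83528397  0.60028855  0.73398743  1.64954894 -0.44686152  1.06666555
 -1.53870242]
[0.545, 0.203, 0.3] 3.141592653589793 [-0.39858523  0.51031228  0.00696076  1.63541192 -0.00405124  0.99588253
  1.18048795]
[0.492, -0.205, 0.3] 0 [-0.23100798  0.58734179  0.94332661  1.78588107 -0.54270387  1.05237772
 -0.6573149 ]
[0.492, -0.205, 0.3] 3.141592653589793 [ 0.06771771  0.4623249   0.42513899  1.77756781 -0.22808212  0.95032556
  2.15766122]
(array([0.54492272, 0.16346882, 0.27998762]), array([-4.10818533e-04,  9.99999914e-01,  4.98301097e-05,  3.12077910e-06])) 2.5 3.141592653589793
(array([0.54540781, 0.24153357, 0.28011261]), array([ 1.22444438e-03,  9.99999187e-01, -3.33882331e-04,  1.27117033e-04])) 3.2667 3.141592653589793
(array([ 0.49232549, -0.24442075,  0.29995214]), array([-5.64274899e-04,  9.99999837e-01,  8.70687005e-05,  5.10265428e-06])) 5.4083 3.141592653589793
(array([ 0.4918228 , -0.16621934,  0.29996716]), array([ 1.13729375e-03,  9.99999313e-01, -2.83989495e-04, -1.07542356e-05])) 6.175 3.141592653589793
```

View pics/w4.png

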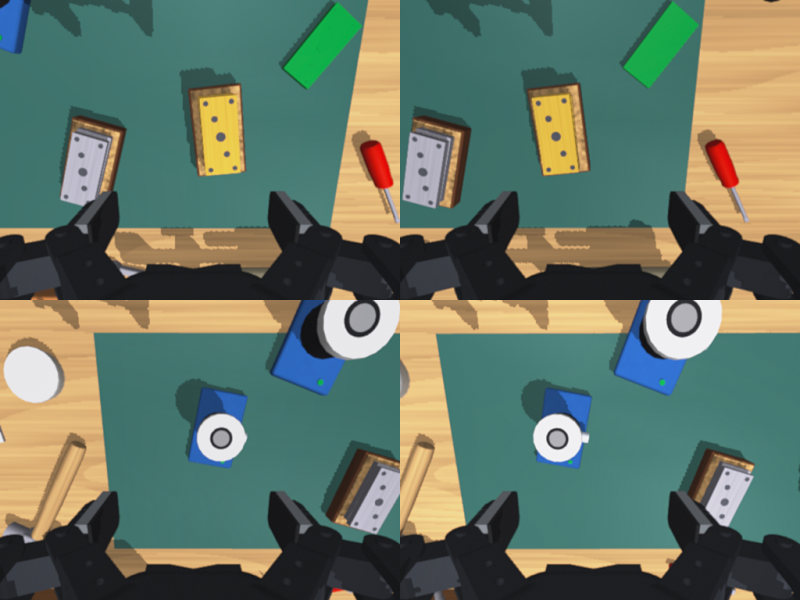

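Top row: the brass stack sits mid-image, with its top plate centred at about (221,135) and (161,135) in the two quarter frames. Bottom row: the small camera's ring centre is at about (221,138) and (157,138), with its blue base leaning slightly. Now I measure both.

```bash
cat > m.py <<'E'
from h import *
def plate(im,box=None):
    """bright-brass outline rect and dark holes inside"""
    hsv=cv2.cvtColor(im,cv2.COLOR_BGR2HSV)
    cs=blobs(im,(22,140,150),(34,255,255),1500);c=cs[0];r=cv2.minAreaRect(c)
    m=np.zeros(im.shape[:2],np.uint8);cv2.drawContours(m,[c],-1,255,-1);m=cv2.erode(m,np.ones((5,5)))
    d=((hsv[...,2]<130)&(m>0)).astype(np.uint8)
    n,l,s,ce=cv2.connectedComponentsWithStats(d)
    holes=[(s[i,4],*ce[i]) for i in range(1,n) if s[i,4]>8]
    return r,cv2.boxPoints(r),sorted(holes,reverse=True)
E
python3 - <<'E'
from m import *
import pickle
w=pickle.load(open('w.pkl','rb'));C=[cam('wrist',o[0]) for o in w]
R=[plate(o[1]) for o in w[:2]]
for r in R: print(np.round(r[0][0],1),np.round(r[0][1],1),round(r[0][2],1),[np.round(h,1) for h in r[2]])
print('centre',tri(C[0],R[0][0][0],C[1],R[1][0][0]),'hole',tri(C[0],R[0][2][0][1:],C[1],R[1][2][0][1:]))
for k in(0,1):
    P=onplane(C[k],R[k][1],.055);e=np.roll(P,-1,0)-P;L=np.linalg.norm(e,axis=1);a=e[np.argmax(L)]
    print('plane',P.mean(0),L[:2],'yaw',np.degrees(np.arctan2(a[1],a[0]))%180)
E_=[]
for k in(2,3):
    im=w[k][1]
    cs=[c for c in blobs(im,(0,0,190),(179,40,255),1500) if 180<cv2.boundingRect(c)[0]<320 and cv2.boundingRect(c)[1]>100 and cv2.boundingRect(c)[1]<260 or 0]
    for c in cs:
        m=np.zeros(im.shape[:2],np.uint8);cv2.drawContours(m,[c],-1,255,-1);m=cv2.morphologyEx(m,cv2.MORPH_OPEN,cv2.getStructuringElement(2,(25,25)))
        c=max(cv2.findContours(m,0,1)[0],key=cv2.contourArea);e=cv2.fitEllipse(c)
        # inner lens: dark annulus contour within
        g=((im.max(2)<120)&(m>0)).astype(np.uint8);ci=max(cv2.findContours(g,0,1)[0],key=cv2.contourArea);ei=cv2.fitEllipse(ci)
        print('ring',k,np.round(e[0],1),np.round(e[1],1),'inner',np.round(ei[0],1),np.round(ei[1],1));E_.append((e[0],ei[0]))
    cb=[c for c in blobs(im,(103,120,40),(125,255,255),200)]
    cb=[c for c in cb if cv2.boundingRect(c)[1]>95 and 120<cv2.boundingRect(c)[0]<330]
    h=cv2.convexHull(np.vstack(cb));P=onplane(C[k],h.reshape(-1,2),.014);r=cv2.minAreaRect((P[:,:2]*1000).astype(np.float32))
    b=cv2.boxPoints(r);e=np.roll(b,-1,0)-b;a=e[np.argmax(np.linalg.norm(e,axis=1))]
    print('base',r,'yaw',np.degrees(np.arctan2(a[1],a[0]))%180)
if len(E_)==2:
  for j in(0,1): print('lens',tri(C[2],E_[0][j],C[3],E_[1][j]),[onplane(C[2+i],E_[i][j],.07).round(4) for i in(0,1)])
E
```

```text
[281.7 172.6] [100.6  48.2] 86.6 [array([ 96. , 282.1, 174.9]), array([ 41. , 274. , 152.2]), array([ 33. , 289.9, 196.7]), array([ 25. , 262.7, 132.2]), array([ 22. , 295.9, 129.1]), array([ 17. , 300.1, 214.6]), array([ 16. , 269.5, 217.5])]
[199.4 172. ] [99.5 49.4] 83.5 [array([ 97. , 199.2, 174.2]), array([ 41. , 189.5, 151.9]), array([ 36. , 208.7, 196.2]), array([ 26. , 209.7, 128.7]), array([ 24. , 176.7, 131.9]), array([ 21., 190., 217.]), array([ 18. , 220.3, 213.9])]
centre [0.53981364 0.19661007 0.05142977] hole [0.54138321 0.19677621 0.05453504]
plane [0.54115887 0.19637601 0.055     ] [0.04317908 0.09624378] yaw 3.852566910226642
plane [0.54105248 0.19724428 0.055     ] [0.04455978 0.0943704 ] yaw 2.7976888688679082
ring 2 [282.8 175.7] [58.4 61.1] inner [282.7 176.6] [26.3 27.2]
base ((490.994384765625, -210.5123748779297), (65.58283233642578, 109.19532775878906), 79.48934936523438) yaw 169.48935
base ((490.95770263671875, -209.77426147460938), (65.43577575683594, 109.40860748291016), 79.39929962158203) yaw 169.3993
```

Run:
```python
from m import *
import pickle,json
w=pickle.load(open('w.pkl','rb'));C=[cam('wrist',o[0]) for o in w]
ys=[]
for k in(0,1):
    h=np.array([x[1:] for x in plate(w[k][1])[2]]);P=onplane(C[k],h,.055)[:,:2]
    d=P-P.mean(0);v=np.linalg.svd(d)[2][0];ys.append(np.degrees(np.arctan2(v[1],v[0])+np.pi/2)%180-90)
    print('holes mean',P.mean(0),'yaw',ys[-1])
im=w[3][1];L=[]
for k,(x0,x1) in((2,(200,340)),(3,(150,260))):
    m=cv2.inRange(cv2.cvtColor(w[k][1],cv2.COLOR_BGR2HSV),(0,0,190),(179,40,255));m[:,:x0]=0;m[:,x1:]=0;m[:110]=0;m[250:]=0
    c=max(cv2.findContours(m,0,1)[0],key=cv2.contourArea);m[:]=0;cv2.drawContours(m,[c],-1,255,-1)
    m=cv2.morphologyEx(m,cv2.MORPH_OPEN,cv2.getStructuringElement(2,(25,25)))
    c=max(cv2.findContours(m,0,1)[0],key=cv2.contourArea);L.append(cv2.fitEllipse(c)[0]);print(cv2.fitEllipse(c))
print('lens',tri(C[2],L[0],C[3],L[1]),[onplane(C[2+i],L[i],.07).round(4) for i in(0,1)])
# probe fingertip offset on the bare mat at the 44 mm opening
q=(Ro.from_euler('z',np.pi)*Ro.from_quat([1,0,0,0])).as_quat()
arm.move_gripper(44/85)
arm.movep([.60,.315,.2],q);arm.line_to([.60,.315,.085],.12);arm.pause(.2)
f0=arm.read_ft_force()[2];z=.085;print('open',arm.read_opening(),'f0',f0)
while z>.055:
    z-=.001;arm.line_to([.60,.315,z],.02);f=arm.read_ft_force()[2]-f0
    if abs(f)>3:break
print('contact',z,arm.read_tool_pos(),f);arm.line_to([.60,.315,.12],.15);print(arm.read_time())
```

```text
holes mean [0.54132484 0.1967322 ] yaw 7.5782832714349695
holes mean [0.54137652 0.19696487] yaw 7.658940703202788
((282.8478698730469, 175.74618530273438), (58.43303680419922, 61.08955764770508), 66.7459487915039)
((201.2462921142578, 176.3297119140625), (58.45856857299805, 61.55205154418945), 116.1669921875)
lens [ 0.49074336 -0.20981979  0.06948468] [array([[ 0.4906, -0.2099,  0.07  ]]), array([[ 0.4907, -0.2097,  0.07  ]])]
open 0.5172941272742968 f0 1.0668762466865374
contact 0.06899999999999999 [0.60008649 0.31505421 0.07068768] 9.343909907318631
14.2833
```

Run:
```python
from m import *
import pickle
w=pickle.load(open('w.pkl','rb'));C=[cam('wrist',o[0]) for o in w];ys=[];cs=[]
for k in(0,1):
    h=np.array([x[1:] for x in plate(w[k][1])[2][3:]]);P=onplane(C[k],h,.055)[:,:2]
    P=P[np.argsort(P[:,0])];d=P[2:].mean(0)-P[:2].mean(0);ys.append(np.arctan2(d[1],d[0]));cs.append(P.mean(0))
yaw=np.mean(ys);c=np.mean(cs,0);print(np.degrees(ys),cs)
qg=(Ro.from_euler('z',np.pi+yaw)*Ro.from_quat([1,0,0,0])).as_quat()
arm.line_to([.60,.315,.2],.25)
arm.move_gripper(66/85,40)
arm.movep([*c,.2],qg);arm.line_to([*c,.135],.1);arm.pause(.3)
pose=(arm.read_tool_pos(),arm.read_eef_rot());im=snapshot('wrist');print(pose,arm.read_ft_force(),arm.read_time(),arm.read_opening())
cv2.imwrite('pics/pre.png',im);pickle.dump((c,yaw,pose),open('g.pkl','wb'))
```

```text
[5.34507683 5.44202344] [array([0.5413309 , 0.19673964]), array([0.54138319, 0.19700262])]
(array([0.54160225, 0.1969246 , 0.13557015]), array([-4.70136758e-02,  9.98894093e-01,  1.74785057e-04,  5.24316116e-04])) [-0.35323101  1.14409919 -0.91646383] 16.8417 0.7815484283980132
```

View pics/pre.png

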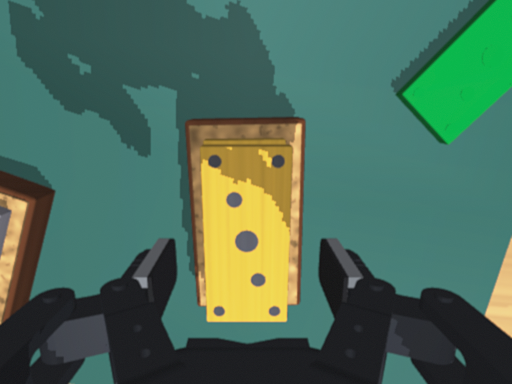

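The plate is square in the image, its centre hole at (246,241), and midway between the fingers. I lower, grip and lift, then check.

Run:
```python
from m import *
import pickle
c,yaw,pose=pickle.load(open('g.pkl','rb'))
print('axis px',proj(cam('wrist',pose),[pose[0][0],pose[0][1],.055]))
arm.line_to([*c,.1195],.04);arm.pause(.4);print(arm.read_tool_pos())
dz=.1195-arm.read_tool_pos()[2]
if abs(dz)>.0005: arm.line_to([*c,.1195+dz],.02);arm.pause(.2);print('corr',arm.read_tool_pos())
arm.move_gripper(.40,60);arm.pause(.2);zg=arm.read_tool_pos()
print(zg,arm.read_opening()*85,arm.read_finger_force(),arm.read_ft_force())
arm.line_to([*c,.1345],.03);arm.line_to([*c,.25],.12);arm.pause(.3)
pose=(arm.read_tool_pos(),arm.read_eef_rot());im=snapshot('wrist');sc=snapshot('scene')
print(pose,arm.read_opening()*85,arm.read_finger_force(),arm.read_ft_force(),arm.read_time())
pickle.dump((c,yaw,zg),open('g2.pkl','wb'))
cv2.imwrite('pics/lift.png',np.hstack([cv2.resize(im,(400,300)),cv2.resize(sc[150:270,220:380],(400,300))]))
```

```text
axis px [245.78276721 241.80350526]
[0.54142952 0.19691261 0.11965261]
[0.54142867 0.19680616 0.12002444] 41.49322544688018 61.171334981918335 [-0.64386508 -0.57681608  6.10393815]
(array([0.54120008, 0.19683158, 0.24950301]), array([-4.70573731e-02,  9.98892060e-01, -1.61238158e-04, -4.78835078e-04])) 41.762014609125956 61.17726445198059 [-0.32351023  0.77354314 -3.84048077] 20.4833
```

View pics/lift.png

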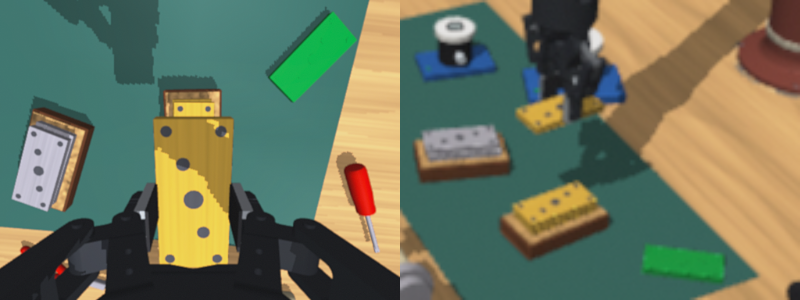

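Only the top plate is lifted. It hangs level in the fingers, and the other two brass plates are still on the stand. Now I carry it across.

Run:
```python
from m import *
import pickle
c,yaw,zg=pickle.load(open('g2.pkl','rb'))
q=(Ro.from_euler('z',np.pi-np.radians(10.55))*Ro.from_quat([1,0,0,0])).as_quat()
L=np.array([.4908,-.2099])
arm.line_to([*L,.25],.15,ori=q);arm.pause(.2);arm.line_to([*L,.195],.06);arm.pause(.6)
pose=(arm.read_tool_pos(),arm.read_eef_rot());im=snapshot('wrist');ims=[snapshot(n) for n in('scene','top')]
print(pose,arm.read_opening()*85,arm.read_ft_force(),arm.read_wrist_torque(),arm.read_time())
C=cam('wrist',pose);r,b,h=plate(im);zt=.13+pose[0][2]-.195
H=np.array([x[1:] for x in h]);P=onplane(C,H,zt);print([(int(x[0]),np.round(x[1:],1),p[:2].round(4)) for x,p in zip(h,P)],P[:,:2].mean(0))
cv2.imwrite('pics/end.png',np.hstack([cv2.resize(im,(400,300)),cv2.resize(ims[0][120:240,200:360],(400,300))]))
```

```text
(array([ 0.49081017, -0.2098973 ,  0.19501097]), array([9.19373488e-02, 9.95764793e-01, 2.29415354e-06, 1.95684566e-05])) 41.466002897505135 [ 0.39012784  0.01013273 -3.92600629] [0.03935555 0.01523475 0.07048604] 25.3833
[(148, array([259.9, 297. ]), array([ 0.5131, -0.2069]))] [ 0.51308086 -0.20687274]
```

View pics/end.png

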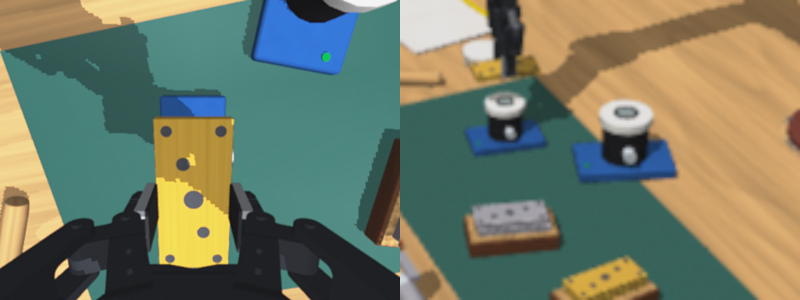

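The plate hangs over the small camera's base, aligned with it. I check position, height and tilt from the holes.

Run:
```python
from m import *
import pickle
from scipy.optimize import least_squares
w=pickle.load(open('w.pkl','rb'))
h=np.array([x[1:] for x in plate(w[0][1])[2]]);M=onplane(cam('wrist',w[0][0]),h,.055)
M=M-[.54136,.19687,.055];a=np.radians(5.39);M=M@np.array([[np.cos(a),-np.sin(a),0],[np.sin(a),np.cos(a),0],[0,0,1]])  # plate frame
pose=(arm.read_tool_pos(),arm.read_eef_rot());im=snapshot('wrist');K,R,t=cam('wrist',pose)
sat=cv2.cvtColor(im,cv2.COLOR_BGR2HSV);m=cv2.inRange(sat,(18,120,90),(36,255,255));m[:, :185]=0;m[:,310:]=0
m2=cv2.morphologyEx(m,cv2.MORPH_CLOSE,np.ones((31,31)))&~m;m2[345:]=0
n,l,s,ce=cv2.connectedComponentsWithStats(m2)
c=np.array([ce[i] for i in range(1,n) if 40<s[i,4]<900]);
obj=[];px=[]
y=-np.radians(10.55);W=M@Ro.from_euler('z',y).as_matrix().T+[.4908,-.2099,.13]
for m_,X in zip(M,W):
    p=proj((K,R,t),X);d=np.linalg.norm(c-p,axis=1);j=d.argmin();print(p.round(1),c[j].round(1))
    if d[j]<10: obj.append(m_);px.append(c[j])
ok,rv,tv=cv2.solvePnP(np.array(obj),np.array(px),K,None)
Rw=R.T@cv2.Rodrigues(rv)[0];print('pos top',R.T@(tv.ravel()-t),'euler',Ro.from_matrix(Rw).as_euler('zyx',degrees=True))
```

```text
[245.2 256.2] [247.3 255.2]
[231.4 210.9] [233.8 210.1]
[258.  297.9] [259.8 297.1]
[209.9 168.4] [212.2 167.8]
[280.5 168.4] [282.4 167.8]
[275.5 331.5] [277.6 330.7]
[215.2 331.8] [217.3 330.8]
pos top [ 0.4908846  -0.20894653  0.12930676] euler [-10.47690652  -0.34258334   0.41434238]
```

Run:
```python
from station import arm,ticket
arm.line_to([.4908,-.2105,.1953],.02);arm.pause(1.0)
print(arm.read_tool_pos(),abs(arm.read_dq()).max(),arm.read_opening()*85,arm.read_time())
print(ticket.finish_job())
```

```text
[ 0.49080096 -0.21049224  0.19530777] 0.0013378577254382889 41.304736165276175 26.6833
the job is handed in; nothing more can be done
None
```

Job handed in at 26.7 s: the arm is holding the top brass plate over the smaller camera's lens, long side along its blue base, within about 1 mm of centre, within 0.5° of level, underside about 50 mm above the glass, and the other two brass plates still on the stand.

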